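# Restock the revolving jewellery display and set up its mirror

### The arm

A 7-joint arm with a two-finger parallel gripper is mounted at the origin on the work surface. World frame = base frame: x ahead of the robot, y to its left, z up, the work surface at z = 0. Lengths are in m, angles in rad, forces in N, time in s.
With the tool pointing down it reaches from about 0.425 to 0.975 m from the base axis. Payload 16.7 kg.
Tool frame: the origin (TCP) lies midway between the tips of the shut fingers; the grasp point (between the pads) lies 19 mm behind it (arm.grasp_offset is the distance from the TCP to the grasp point, in m); z points along the fingers, y is the line along which they close (so a half turn about z gives the same grasp; the last joint's range is limited). The gripper opens to 85 mm and grips with 20 to 120 N. Pads are 22 mm wide; open, the fingers measure 114 mm over their backs; the gripper's body (76 mm by 85 mm) begins 54 mm behind the grasp point. The pads swing forward as they close: fully open they stand 13 mm farther back than shut.
Start: joints at [-1.343, 0.426, 0.074, 1.606, -0.034, 1.111, -0.067], TCP at [0.249, 0.627, 0.231] pointing down, gripper open.
Joint ranges: [-2.85, 2.85], [-0.5, 2.14], [-1.23, 1.37], [0.21, 2.46], [-1.02, 4.16], [0.16, 2.05], [-2.73, 2.73]. Speed limits (rad/s): [1.89, 1.89, 2.39, 2.39, 3.01, 3.01, 3.01].

### API

Orientations are given as a unit quaternion [w, x, y, z].
In Python, from cell import readout, cams, workorder, arm gives the robot as it stands.
- The arm moves only by the tool servo_tool, never from a script. Its argument "deltas" is a list of rows, each a list of 5 numbers: the opening in per cent of the stroke, from 0 (shut) to 100 (fully open), then the shift along the tool's x, y, z in mm, then the turn about the tool's z in degrees. In form: [[grip, tx, ty, tz, roll], ...]. A call has 1 to 8 rows; each row is the pose to reach, as a shift and turn from the pose commanded when the call began, along the tool's axes at that moment; what a row does not reach only later rows make up. A row lasts 1/8 s, in which the tool goes at most 62.5 mm and 10.7 degrees, less where a joint would pass 70% of its speed; a pose out of reach is approached as far as the arm can. A call with a gripper value outside its range is refused whole. The fingers move at their own pace and stop on an object; "force" is the grip in N (left out, the last holds). Time passes only in rows, so rows that repeat a pose let the fingers close. It gives the time, the measured TCP pose, the force, the opening and the grip force at its end, in the units of the state.
- readout.get_obs(): the state, without advancing time (a new reading comes with each control period).
- cams.camera(name): name is "side" or "top" or "wrist"; returns (picture, depth): 384x512x3 uint8, red, green, blue; 384x512 float32, m along the optical axis (not along the pixel's ray), 0 where there is no reading.
- cams.camera_info(name): a dict with "fx", "fy", "cx", "cy" (pixels), "eye" and "attitude" of the camera in the world; the wrist camera has in their place "T_tool_cam" (4x4, takes a point from camera to tool coordinates, whose origin is the TCP and whose axes are the flange's). Camera axes: x right, y down, z forward; pixel columns grow to the right and rows downward; lengths in m; the calibration is good to about 2 mm. A picture is of the moment at which its call begins: read the wrist's pose just before it. camera_info takes no time and is no camera call.
- workorder.close_job(): hands the job in; it is judged then, once.
The state is a dict: "time_s": time; "joint_pos": joint angles; "dq": joint speeds; "joint_torque": joint torques, N m; "position": TCP position; "tcp_rot": TCP orientation; "ft_force": force on the tool from outside, world axes, zero at the start; "torque": the same for the moment, N m; "gripper_width": finger opening in m; "finger_force": force on a finger pad.
Only numpy, scipy, OpenCV 4.12 (cv2) and the standard library are available. Lean on these libraries where they do the work, as an engineer would, in place of code of your own. Each camera call takes 0.05 s, during which the arm holds its last target. There are 200 camera calls.

### The job

Set up the jewellery corner of the shop counter for opening: take last season's candle tins off the revolving display and stand them upright in the returns tray, put every earring stand on the display's navy felt pads instead, one to a pad with its earrings facing outward, and then turn the display half a turn so that the navy side faces the customers, who stand on the far side of the counter from you. Set the counter mirror leaning back 20 degrees from upright, as its users see it, so that it stays there by itself, and put the dimmer lever of its light at half, straight up. Leave the other things on the counter where they are.

Things in the scene. Friction and masses are not known exactly. Their poses are not given: they have to be found in the camera images.
- display: foot (fixed, black, diameter 200) of the revolving display; origin on the counter under the turning axis, +x to the customers (yaw within 0.2 rad). On it turns a plywood tray, diameter 360, top at z = 36 mm; an upright sage board (16 thick, 268 long, top at z = 112) across its diameter parts a side with three navy felt pads from one with pink pads and three ring cones (74 high) fixed to it.
- spinner (a joint): turn of the display's tray, anticlockwise from above, limits +-3.5; about 0 at the start, navy pads towards the robot; half a turn either way is right. Click stop at each quarter turn (0, 1.57, 3.14 either way), holding torque up to 0.25 N m: let go less than half way to the next stop it springs back, beyond that it draws itself in.
- spinner_handle (a point): centre of the wooden carrying bar above the board, on the turning axis, 129 mm above the counter: 90 long (along the board) x 16 thick x 16 high, 9 mm clear of the board. Pinch it across its thickness from above and twist. Axes turn with the tray: x square to the board (navy pads on the -x side), y along it.
- pad1 (a point): centre of a navy felt pad (54 radial x 78 across, flat, level with the tray top at 36 mm), 110 mm from the turning axis; turns with the tray
- pad2 (a point): centre of the middle navy felt pad, square to the middle of the board, 110 mm from the turning axis; pad1 and pad3 lie 58 degrees round to either side of it
- pad3 (a point): centre of the third navy felt pad, as pad1
- returns: fixed wooden returns tray, open on top, 150 (x) x 200 (y) x 45 high, walls and bottom 6 thick; origin at the centre of its underside
- mirror: fixed foot of the counter mirror, 120 (x) x 226 (y) x 18, with two posts at y = +-103 mm, 158 high; origin under its centre. Its +x points to where the users look from (away from the robot, yaw within 0.15 rad). The tilting axis is parallel to its y, 145 mm above its origin.
- mirror_tilt (a joint): lean of the mirror in rad about its mid-height axis: 0 upright, positive leaning back as its users see it (top edge towards the robot), negative leaning forward (top edge towards the customers); 20 degrees back is 0.349. Limits -0.7 to 0.9. Friction pivots of about 0.28 N m: it stays where it is left.
- mirror_top (a point): middle of the top edge of the framed mirror; the panel is 184 wide, 220 high, 14 thick and this point lies 110 mm from the tilting axis (255 mm above the counter when upright). The edge can be straddled or pinched from above.
- dimmer: fixed black box of the dimmer for the mirror light, 84 (x) x 64 (y) x 40 high, origin under its centre; its lever swings in its x-z plane about an axis 36 mm above the origin. Pairs of dots beside the slot mark off (dark, towards the robot), half (orange, middle) and full (pale).
- dimmer_lever (a joint): lean of the dimmer lever in rad: 0 straight up = half light, negative leaning towards the robot (dimmer's -x), positive away. Limits -0.85 to 0.85, friction about 0.12 N m: it stays where it is left.
- lever_grip (a point): centre of the lever's orange grip (14 in the swing direction x 26 wide x 42 long), 67 mm from the lever's axis; grip top 88 mm from the axis
- stand1: loose earring stand with a pink card: dark wooden foot 46 (x) x 66 (y) x 16 high, upright card 12 thick (x) x 60 wide (y) on it, top 112 mm above the origin; origin at the centre of its underside; earrings on its +x face; 220 g. Lift it by the card's 12 mm thickness from above. May be absent.
- stand2: loose earring stand with a teal card: dark wooden foot 46 (x) x 66 (y) x 16 high, upright card 12 thick (x) x 60 wide (y) on it, top 112 mm above the origin; origin at the centre of its underside; earrings on its +x face; 220 g. Lift it by the card's 12 mm thickness from above. May be absent.
- stand3: loose earring stand with a cream card: dark wooden foot 46 (x) x 66 (y) x 16 high, upright card 12 thick (x) x 60 wide (y) on it, top 112 mm above the origin; origin at the centre of its underside; earrings on its +x face; 220 g. Lift it by the card's 12 mm thickness from above. May be absent.
- tin1: loose candle tin of last season, copper with a white band and a steel lid: diameter 58, 84 high, 160 g; origin at the centre of its underside; stands on a navy pad at first. May be absent.
- tin2: loose candle tin of last season, copper with a white band and a steel lid: diameter 58, 84 high, 160 g; origin at the centre of its underside; stands on a navy pad at first. May be absent.
- tin3: loose candle tin of last season, copper with a white band and a steel lid: diameter 58, 84 high, 160 g; origin at the centre of its underside; stands on a navy pad at first. May be absent.
- plant: bystander: succulent in a white pot, diameter 62, leaves to 90 high, origin under its centre
- candle: bystander: amber candle jar, diameter 62, 75 high, origin under its centre
- giftbox: bystander: cream and sage gift box, 114 x 114 x 68 high, origin under its centre
There are look-alikes about, which are no part of the job. Leave any red look-alike of the stand2 alone.

How it is judged:
On the way, in this order (a step that is already met when the one before it is completed fails the run):
1. the tins stand in the returns tray and every earring stand is on a navy pad of its own, earrings outward (x of tin1 in the frame of returns between -0.06 and 0.06 m and y of tin1 in the frame of returns between -0.085 and 0.085 m and z of each of tin1, tin2, tin3 in the frame of returns below 0.02 m and angle between each of tin1, tin2, tin3's own z axis and vertical below 0.2 rad and linear speed of each of tin1, tin2, tin3 below 0.03 m/s and x of tin2 in the frame of returns between -0.06 and 0.06 m and y of tin2 in the frame of returns between -0.085 and 0.085 m and x of tin3 in the frame of returns between -0.06 and 0.06 m and y of tin3 in the frame of returns between -0.085 and 0.085 m and (horizontal distance between stand1 and pad1 below 0.022 m or horizontal distance between stand1 and pad2 below 0.022 m or horizontal distance between stand1 and pad3 below 0.022 m) and z of stand1 in the frame of spinner_handle between -0.103 and -0.083 m and angle between each of stand1, stand2, stand3's own z axis and vertical below 0.1 rad and x of spinner_handle in the frame of stand1 below -0.07 m and y of spinner_handle in the frame of stand1 between -0.045 and 0.045 m and (horizontal distance between stand2 and pad1 below 0.022 m or horizontal distance between stand2 and pad2 below 0.022 m or horizontal distance between stand2 and pad3 below 0.022 m) and z of stand2 in the frame of spinner_handle between -0.103 and -0.083 m and x of spinner_handle in the frame of stand2 below -0.07 m and y of spinner_handle in the frame of stand2 between -0.045 and 0.045 m and (horizontal distance between stand3 and pad1 below 0.022 m or horizontal distance between stand3 and pad2 below 0.022 m or horizontal distance between stand3 and pad3 below 0.022 m) and z of stand3 in the frame of spinner_handle between -0.103 and -0.083 m and x of spinner_handle in the frame of stand3 below -0.07 m and y of spinner_handle in the frame of stand3 between -0.045 and 0.045 m), for 0.2 s.
2. the display is turned half a turn and sits in its click stop, the navy side towards the customers (x of pad2 in the frame of display above 0.1 m and y of pad2 in the frame of display between -0.015 and 0.015 m), for 0.2 s.
At the end, for the whole second after the job is handed in: Tins upright in the returns tray; each earring stand upright within 22 mm of its own navy pad's centre, earrings outward (about 20 deg); display at the half-turn stop (7 deg), navy side away; mirror leaning back 20 deg +-4.5, lever straight up +-8 deg, both let go; bystanders unmoved (all of step 1 and all of step 2 and velocity of joint spinner between -0.05 and 0.05 rad/s and value of joint mirror_tilt between 0.269 and 0.429 rad and value of joint dimmer_lever between -0.14 and 0.14 rad); the robot touches nothing.
It fails at once if the plant is knocked over or pushed more than 4 cm (distance of plant from where it was at the start of the episode above 0.04 m or angle between plant's own z axis and vertical above 0.5 rad).
It fails at once if the candle is knocked over or pushed more than 4 cm (distance of candle from where it was at the start of the episode above 0.04 m or angle between candle's own z axis and vertical above 0.5 rad).
It fails at once if the gift box is knocked over or pushed more than 4 cm (distance of giftbox from where it was at the start of the episode above 0.04 m or angle between giftbox's own z axis and vertical above 0.5 rad).
Of tin1, tin2, tin3 only 1 to 2 are there at a start; the rules pass over those that are not, and their reading is None.
Of stand1, stand2, stand3 only 2 to 3 are there at a start; the rules pass over those that are not, and their reading is None.
At some moment in a run one of stand1, stand2, stand3 may be knocked a few centimetres aside while the robot is not near it.
It also fails if it takes over 208 s, if anything falls off the work surface, if the arm or the gripper's body presses on something with over 40 N, if the wrist force passes 120 N, or if a joint passes its speed limit or range.

## Working session

There is one attempt and no reset: what is moved stays moved. The work goes in short steps, Python scripts to look and compute and a tool call to move; the robot and the scene stay as the last step left them, time stands still between calls to the robot, and variables do not carry over. Pictures are saved under pics/ and viewed, at most 14 in all, crops included, and the job is handed in when it is done.

Besides the shell and the picture viewer there is one more tool, called after "Call:" by a JSON object that holds its "op" and its "data". servo_tool: Moves the arm, as the interface text tells. Its arguments: {"type":"object","properties":{"deltas":{"type":"array","items":{"type":"array","items":{"type":"number"}}},"force":{"type":"number"}},"required":["deltas"]}

```bash
ls; mkdir -p pics
cat > h.py <<'E'
import numpy as np, cv2, sys
from scipy.spatial.transform import Rotation as R
from cell import readout, cams, workorder, arm
np.set_printoptions(precision=4,suppress=True)
def rot(q): return R.from_quat([q[1],q[2],q[3],q[0]]).as_matrix()
def pose(o=None):
    o=o or readout.get_obs(); T=np.eye(4); T[:3,:3]=rot(o['tcp_rot']); T[:3,3]=o['position']; return T
def camT(n):
    i=cams.camera_info(n)
    if n=='wrist': return pose()@np.array(i['T_tool_cam']),i
    T=np.eye(4); a=np.array(i['attitude']); T[:3,:3]=a if a.shape==(3,3) else rot(a); T[:3,3]=i['eye']; return T,i
def snap(n,fn=None):
    T,i=camT(n); im,d=cams.camera(n)
    v,u=np.mgrid[:384,:512]
    P=np.stack([(u-i['cx'])/i['fx']*d,(v-i['cy'])/i['fy']*d,d],-1)@T[:3,:3].T+T[:3,3]
    P[d==0]=np.nan
    if fn: cv2.imwrite('pics/'+fn,cv2.cvtColor(im,cv2.COLOR_RGB2BGR))
    return im,d,P,T,i
def go(x,y,z=None,yaw=None):
    "deltas in tool mm to reach world x,y,z (m)"
    T=pose(); p=T[:3,3]; t=np.array([x,y,p[2] if z is None else z])
    return T[:3,:3].T@(t-p)*1000
E
python3 - <<'E'
from h import *
o=readout.get_obs(); print(o)
for n in('side','top','wrist'):
    im,d,P,T,i=snap(n,n+'0.png'); np.savez(n+'0',im=im,P=P); print(n,i)
print(pose())
E
```

```text
pics
{'time_s': 0.0, 'joint_pos': array([-1.3425,  0.4267,  0.0738,  1.6066, -0.0341,  1.1108, -0.0671]), 'dq': array([ 0.0009, -0.0011, -0.0002, -0.0011, -0.0018, -0.0013, -0.0003]), 'joint_torque': array([ -0.0005, -94.9802,   3.7609, -46.3538,   0.0193,   0.0095,
         0.    ]), 'position': array([0.2489, 0.627 , 0.2306]), 'tcp_rot': array([-0.0001,  0.1878,  0.9822, -0.0006]), 'ft_force': array([ 1.078 ,  0.0048, -0.5754]), 'torque': array([ 0.0442, -0.0509, -0.0213]), 'finger_force': 0.0, 'gripper_width': 0.0852120122597228}
side {'fx': 457.4978394860518, 'fy': 457.4978394860518, 'cx': 256.6600549389644, 'cy': 191.41595665619954, 'eye': array([0.9919, 1.2827, 1.0681]), 'attitude': array([-0.0762,  0.1701,  0.8729, -0.4509])}
top {'fx': 394.51135928051195, 'fy': 394.51135928051195, 'cx': 257.6776804604088, 'cy': 192.25276359347728, 'eye': array([0.3744, 0.0799, 1.2685]), 'attitude': array([ 0.0512, -0.7038,  0.7068, -0.0502])}
wrist {'fx': 284.8291962524811, 'fy': 284.8291962524811, 'cx': 258.69634023185256, 'cy': 193.96232389750088, 'T_tool_cam': array([[ 0.0001, -0.9486, -0.3164,  0.083 ],
       [ 1.    ,  0.0006, -0.0015, -0.0008],
       [ 0.0016, -0.3164,  0.9486, -0.143 ],
       [ 0.    ,  0.    ,  0.    ,  1.    ]])}
[[-0.9295  0.3689 -0.0003  0.2489]
 [ 0.3689  0.9295 -0.0009  0.6271]
 [-0.0001 -0.001  -1.      0.2308]
 [ 0.      0.      0.      1.    ]]
```

View pics/top0.png

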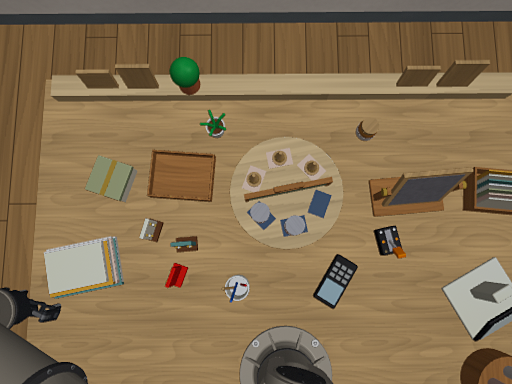

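View pics/side0.png

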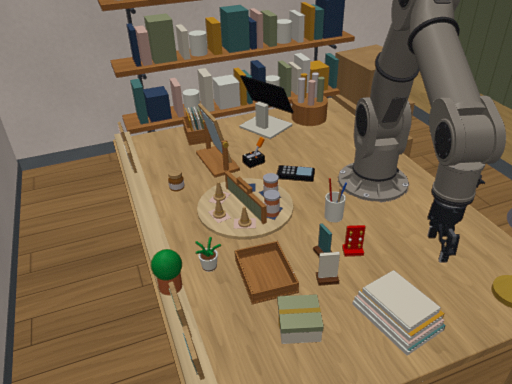

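Run:
```python
from h import *
t=np.load('top0.npz');s=np.load('side0.npz')
a=cv2.resize(t['im'][205:295,125:255],None,fx=5,fy=5,interpolation=cv2.INTER_CUBIC)[:450,:650]
b=cv2.resize(s['im'][210:300,295:385],None,fx=5,fy=5,interpolation=cv2.INTER_CUBIC)
cv2.imwrite('pics/c1.png',cv2.cvtColor(a,cv2.COLOR_RGB2BGR));cv2.imwrite('pics/c2.png',cv2.cvtColor(b,cv2.COLOR_RGB2BGR))
P=t['P'];im=t['im'];hsv=cv2.cvtColor(im,cv2.COLOR_RGB2HSV)
def cl(name,m,P=P):
    n,l,st,c=cv2.connectedComponentsWithStats(m.astype(np.uint8))
    for k in range(1,n):
        if st[k,4]>=12: 
            q=P[l==k]; print(name,c[k].round(1),st[k,4],'med',np.nanmedian(q,0),'min',np.nanmin(q,0),'max',np.nanmax(q,0))
Z=P[...,2]; R0=(slice(None))
H,S,V=[hsv[...,k].astype(int) for k in range(3)]
cl('navy',(H>100)&(H<125)&(S>90)&(V>40)&(Z<.06))
cl('tintop',(abs(Z-.12)<.006)&(S<80)&(V>120))
cl('teal',(H>85)&(H<105)&(S>60)&(Z>.06)&(Z<.14))
cl('orange',(H>5)&(H<18)&(S>180)&(V>180)&(Z<.2)&(Z>.03))
# high things
yy,xx=np.mgrid[:384,:512]
for nm,(u0,u1,v0,v1),z0,z1 in [('cream',(135,170,215,250),.085,.13),('tealtop',(165,205,230,260),.085,.13),('footc',(135,170,215,250),.008,.024),('foott',(165,205,230,260),.008,.024),('handle',(235,345,170,210),.125,.15),('board',(235,345,170,210),.1,.12),('disc',(225,350,130,255),.03,.04),('retrim',(140,220,145,205),.038,.055),('mirror',(370,470,160,220),.15,.4),('mfoot',(365,445,160,220),.01,.03),('dimbox',(370,410,220,262),.035,.046),('lever',(370,410,220,262),.05,.15),('plant',(200,230,105,140),.03,.1),('redtop',(160,192,258,292),.085,.13)]:
    m=(xx>=u0)&(xx<u1)&(yy>=v0)&(yy<v1)&(Z>z0)&(Z<z1)
    if m.sum()<4: print(nm,'none',m.sum());continue
    q=P[m]; r=cv2.minAreaRect((q[:,:2]*1000).astype(np.float32)); print(nm,m.sum(),'med',np.median(q,0),'zmax',q[:,2].max(),'rect',np.round(r[0],1),np.round(r[1],1),round(r[2],1))
```

```text
navy [319.4 203.4] 371 med [ 0.5171 -0.1121  0.0374] min [ 0.4727 -0.1465  0.0311] max [ 0.5582 -0.079   0.0439]
navy [267.1 221.7] 79 med [0.4584 0.0526 0.0375] min [0.4398 0.0305 0.0313] max [0.4866 0.0776 0.0462]
navy [283.5 226.2] 37 med [0.449  0.0026 0.0371] min [ 0.4178 -0.009   0.0327] max [0.4678 0.0091 0.0429]
tintop [500.2 175.6] 32 med [ 0.5862 -0.6361  0.1196] min [ 0.5824 -0.669   0.114 ] max [ 0.5921 -0.6015  0.1247]
tintop [500.3 184.9] 31 med [ 0.5589 -0.6328  0.1188] min [ 0.5552 -0.666   0.1154] max [ 0.5625 -0.6029  0.1244]
tintop [499.6 189.4] 25 med [ 0.5465 -0.6326  0.1189] min [ 0.5435 -0.663   0.116 ] max [ 0.5502 -0.6008  0.1235]
tintop [499.2 194.2] 31 med [ 0.5318 -0.6295  0.1195] min [ 0.5286 -0.6629  0.115 ] max [ 0.5358 -0.6003  0.1236]
tintop [499.9 199. ] 30 med [ 0.5171 -0.6291  0.1197] min [ 0.5135 -0.6594  0.1143] max [ 0.5209 -0.5983  0.1249]
tintop [259.6 211.9] 297 med [0.4821 0.0747 0.1201] min [0.4557 0.0482 0.1153] max [0.5088 0.1039 0.1258]
tintop [294.8 224.8] 296 med [ 0.4438 -0.0267  0.1203] min [ 0.4174 -0.0537  0.1142] max [ 0.4732 -0.0
[... 944 characters left out ...]
 [0.6088 0.3293 0.0448] zmax 0.0533254197860622 rect [608.8 324.9] [200.  150.5] 85.4
mirror 1453 med [ 0.5562 -0.3852  0.2148] zmax 0.2575842811659481 rect [ 557.1 -392.3] [ 45.  238.1] 5.1
mfoot 1055 med [ 0.5089 -0.3453  0.0177] zmax 0.029826178635480538 rect [ 545.9 -393.7] [120.3 227.8] 5.0
dimbox 467 med [ 0.407  -0.3193  0.04  ] zmax 0.045959154409550784 rect [ 400.3 -323.5] [83.7 64.5] 11.4
lever 134 med [ 0.3675 -0.329   0.0978] zmax 0.11449312616918794 rect [ 371.4 -330.4] [47.6 26.4] 11.9
plant 367 med [0.7609 0.2175 0.0683] zmax 0.09987346260891838 rect [762.3 220.7] [83.9 76.6] 4.3
redtop 126 med [0.2965 0.3337 0.1113] zmax 0.11690833062640249 rect [296.7 335.9] [17.6 59.2] 75.1
```

View pics/c1.png

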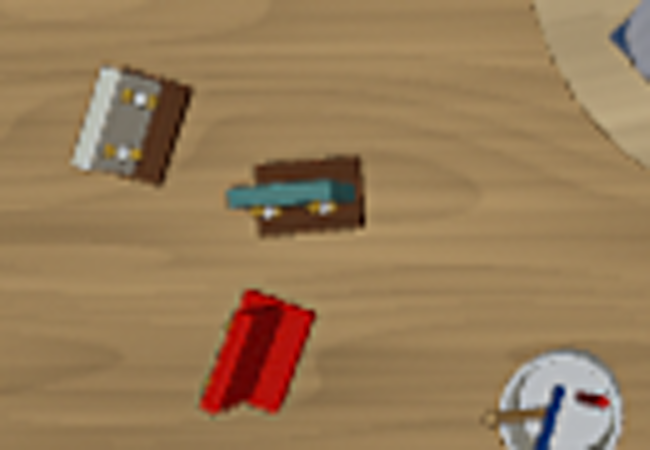

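View pics/c2.png

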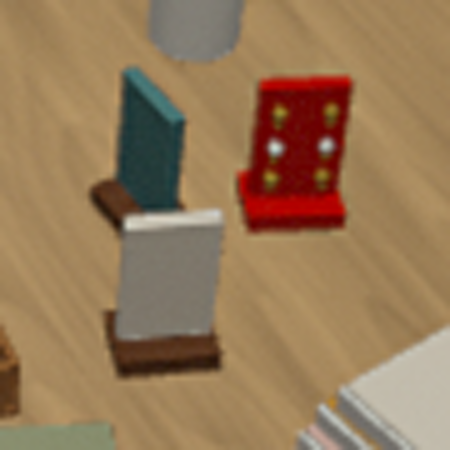

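Top view: tins at (260,212) and (295,225) on the left and middle navy pads; the right pad at (319,203) is free. Cream stand at (150,230) has its earrings towards −y, and the teal stand at (184,244) has its earrings towards −x. The red look-alike is at (176,275). No pink stand is visible. I'll start with the tins.

Call:
{"op": "servo_tool", "data": {"deltas": [[100,-52,-53,0,0],[100,-105,-106,0,0],[100,-147,-149,0,0],[100,-189,-192,0,0],[100,-231,-235,0,0],[100,-273,-277,0,0],[100,-315,-320,0,0],[100,-357,-362,0,0]], "force": 40}}

```text
time_s: 1.15
position: [0.4443, 0.165, 0.2315]
tcp_rot: [0.0, 0.188, 0.982, 0.0]
ft_force: [0.9, 1.2, 0.2]
gripper_width: 0.0855
finger_force: 0.0
```

Call:
{"op": "servo_tool", "data": {"deltas": [[100,-42,-43,0,0],[100,-63,-64,0,0],[100,-63,-64,0,0]]}}

```text
time_s: 1.52
position: [0.4794, 0.082, 0.2313]
tcp_rot: [0.0, 0.19, 0.982, -0.0]
ft_force: [0.4, 0.1, 0.6]
gripper_width: 0.0856
finger_force: 0.0
```

```bash
cat >> h.py <<'E'
def rect(P,m): 
    q=P[m]; r=cv2.minAreaRect((q[:,:2]*1000).astype(np.float32)); return m.sum(),np.median(q,0),np.round(r[0],1),np.round(r[1],1),round(r[2],1)
def comps(m,P,amin=30):
    n,l,st,c=cv2.connectedComponentsWithStats(m.astype(np.uint8))
    return [(c[k].round(0),)+rect(P,l==k) for k in range(1,n) if st[k,4]>=amin]
E
python3 - <<'E'
from h import *
print(pose()[:3,3], readout.get_obs()['joint_pos'])
im,d,P,T,i=snap('wrist','w1.png'); np.savez('w1',im=im,P=P)
Z=P[...,2]
for nm,a,b in(('tin',.112,.128),('handle',.131,.143)):
    for c in comps((Z>a)&(Z<b),P,80): print(nm,c)
im,d,P,T,i=snap('top','t1.png'); np.savez('top1',im=im,P=P)
Z=P[...,2];hs=cv2.cvtColor(im,cv2.COLOR_RGB2HSV);yy,xx=np.mgrid[:384,:512]
for c in comps((Z>.1)&(Z<.12)&(yy>100)&(xx<205),P,40): print('stand?',c)
s=np.load('side0.npz');P=s['P'];Z=P[...,2]
m=(P[...,0]>.42)&(P[...,0]<.66)&(P[...,1]>-.5)&(P[...,1]<-.29)&(Z>.15)&(Z<.3)
print('mirror side',rect(P,m)); q=P[m]; 
A=np.c_[q[:,1:],np.ones(len(q))]; print('plane x=ay+bz+c',np.linalg.lstsq(A,q[:,0],rcond=None)[0], q.min(0),q.max(0))
t=np.load('top0.npz');P=t['P'];m=(P[...,0]>.45)&(P[...,0]<.66)&(P[...,1]>-.47)&(P[...,1]<-.31)&(P[...,2]>.05);q=P[m]
A=np.c_[q[:,1:],np.ones(len(q))]; print('top plane',np.linalg.lstsq(A,q[:,0],rcond=None)[0], q.min(0),q.max(0))
E
```

```text
[0.4794 0.082  0.2313] [-0.6853  0.1124  0.4173  2.0373 -0.0535  1.0023  0.9476]
tin (array([253., 193.]), np.int64(2795), array([0.4776, 0.0752, 0.1201]), array([479.2,  74.8]), array([56.7, 57.1]), 65.9)
tin (array([139., 195.]), np.int64(2862), array([ 0.4395, -0.0253,  0.1202]), array([440.8, -27.2]), array([57.1, 57. ]), 75.3)
tin (array([248., 253.]), np.int64(991), array([0.5376, 0.0469, 0.1126]), array([541.5,  38.2]), array([ 16.5, 168.8]), 11.1)
handle (array([204., 290.]), np.int64(1257), array([ 0.5487, -0.0058,  0.1366]), array([550.7,  -9.8]), array([15.7, 89.5]), 10.9)
stand? (array([144., 228.]), np.int64(105), array([0.4372, 0.4138, 0.1113]), array([436.2, 414.6]), array([13.8, 59.1]), 72.3)
stand? (array([180., 244.]), np.int64(92), array([0.3905, 0.3071, 0.1122]), array([391.7, 306.9]), array([14.4, 59. ]), 8.1)
stand? (array([170., 277.]), np.int64(103), array([0.2965, 0.334 , 0.1121]), array([296.2, 334.9]), array([12.4, 59.5]), 70.5)
mirror side (np.int64(333), array([ 0.5664, -0.3611,  0.2136]), array([ 565.2, -388.3]), array([ 42.4, 202.3]), 10.4)
plane x=ay+bz+c [-0.1108  0.2176  0.4781] [ 0.5267 -0.4885  0.1505] [ 0.5862 -0.2916  0.2566]
top plane [-0.0868  0.2848  0.463 ] [ 0.5079 -0.4699  0.0502] [ 0.5843 -0.3101  0.2576]
```

View pics/w1.png

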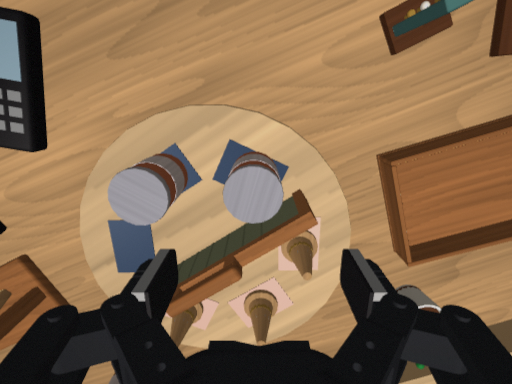

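View pics/t1.png

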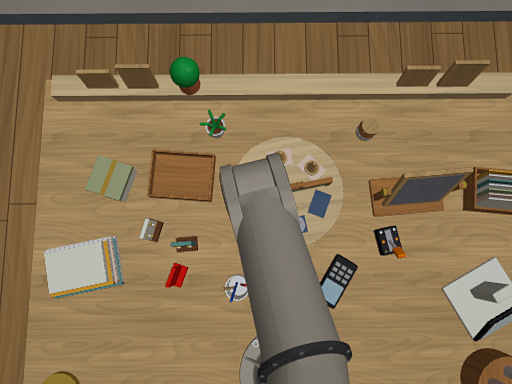

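The wrist view shows both tins, (253,193) and (139,195), centred within 4 mm of the top view. The top picture shows no third stand. Going down on tin A.

Call:
{"op": "servo_tool", "data": {"deltas": [[100,1,-2,50,0],[100,1,-2,100,0],[100,1,-2,140,0],[100,1,-2,157,0],[40,1,-2,157,0],[40,1,-2,157,0],[40,1,-2,157,0],[40,1,-2,157,0]], "force": 40}}

```text
time_s: 2.62
position: [0.4774, 0.083, 0.0749]
tcp_rot: [0.0, 0.188, 0.982, 0.0]
ft_force: [-0.1, -0.3, -0.2]
gripper_width: 0.0565
finger_force: 42.4
```

Call:
{"op": "servo_tool", "data": {"deltas": [[40,0,0,-50,0],[40,0,15,-80,0],[40,3,65,-80,0],[40,5,120,-80,0],[40,7,170,-80,0],[40,9,220,-80,0],[40,11,265,-80,0],[40,11,287,-80,0]]}}

```text
time_s: 3.62
position: [0.5727, 0.3564, 0.1542]
tcp_rot: [-0.0, 0.187, 0.982, 0.0]
ft_force: [1.2, 0.1, -1.5]
gripper_width: 0.0564
finger_force: 43.6
```

Call:
{"op": "servo_tool", "data": {"deltas": [[40,0,0,0,0],[40,0,0,0,0]]}}

```text
time_s: 3.88
position: [0.5727, 0.3527, 0.1543]
tcp_rot: [-0.0, 0.188, 0.982, -0.0]
ft_force: [-0.4, 0.6, -1.5]
gripper_width: 0.0561
finger_force: 43.6
```

Call:
{"op": "servo_tool", "data": {"deltas": [[40,0,0,50,0],[40,0,0,90,0],[40,0,0,108,0],[40,0,0,108,0],[85,0,0,108,0],[85,0,0,108,0],[85,0,0,50,0],[100,0,0,0,0]]}}

```text
time_s: 4.88
position: [0.5731, 0.3536, 0.1567]
tcp_rot: [0.0, 0.188, 0.982, 0.0]
ft_force: [-0.3, 1.0, -0.3]
gripper_width: 0.0854
finger_force: 0.0
```

Call:
{"op": "servo_tool", "data": {"deltas": [[100,-1,-20,-30,0],[100,-3,-80,-30,0],[100,-6,-135,-30,0],[100,-8,-190,-30,0],[100,-10,-245,-30,0],[100,-13,-300,-30,0],[100,-15,-350,-30,0],[100,-17,-402,-30,0]]}}

```text
time_s: 5.88
position: [0.44, -0.0277, 0.1852]
tcp_rot: [0.001, 0.188, 0.982, 0.001]
ft_force: [0.5, -1.5, 0.1]
gripper_width: 0.0852
finger_force: 0.0
```

Call:
{"op": "servo_tool", "data": {"deltas": [[100,0,0,0,0]]}}

```text
time_s: 6.0
position: [0.4394, -0.0294, 0.1852]
tcp_rot: [0.001, 0.19, 0.982, 0.001]
ft_force: [0.2, 1.5, 0.4]
gripper_width: 0.0855
finger_force: 0.0
```

Call:
{"op": "servo_tool", "data": {"deltas": [[100,-1,2,50,0],[100,-1,2,95,0],[100,-1,2,110,0],[100,-1,2,110,0],[40,-1,2,110,0],[40,-1,2,110,0],[40,-1,2,110,0],[40,-1,2,110,0]]}}

```text
time_s: 7.0
position: [0.4432, -0.0247, 0.0758]
tcp_rot: [0.001, 0.188, 0.982, 0.001]
ft_force: [-0.4, 0.2, 11.2]
gripper_width: 0.0568
finger_force: 39.8
```

Call:
{"op": "servo_tool", "data": {"deltas": [[40,0,0,-50,0],[40,0,15,-100,0],[40,0,65,-100,0],[40,-10,120,-100,0],[40,-20,180,-100,0],[40,-35,240,-100,0],[40,-50,300,-100,0],[40,-65,350,-100,0]]}}

```text
time_s: 8.0
position: [0.6324, 0.2791, 0.1753]
tcp_rot: [0.0, 0.187, 0.982, 0.0]
ft_force: [-0.1, -0.4, -0.3]
gripper_width: 0.0567
finger_force: 43.5
```

Call:
{"op": "servo_tool", "data": {"deltas": [[40,0,24,0,0],[40,0,24,0,0],[40,0,24,0,0]]}}

```text
time_s: 8.38
position: [0.6402, 0.2979, 0.1749]
tcp_rot: [0.0, 0.188, 0.982, -0.0]
ft_force: [0.3, -0.2, -1.9]
gripper_width: 0.0563
finger_force: 43.5
```

Call:
{"op": "servo_tool", "data": {"deltas": [[40,0,0,60,0],[40,0,0,110,0],[40,0,0,128,0],[40,0,0,128,0],[85,0,0,128,0],[85,0,0,128,0],[85,0,0,70,0],[100,0,0,10,0]]}}

```text
time_s: 9.38
position: [0.6402, 0.2985, 0.1662]
tcp_rot: [-0.0, 0.188, 0.982, -0.0]
ft_force: [-0.1, 0.9, 0.4]
gripper_width: 0.0855
finger_force: 0.0
```

Call:
{"op": "servo_tool", "data": {"deltas": [[100,20,3,-60,0],[100,75,10,-65,-5],[100,130,18,-65,-5],[100,180,25,-65,-5],[100,220,33,-65,-5],[100,232,33,-65,-5],[100,232,33,-65,-5],[100,232,33,-65,-5]]}}

```text
time_s: 10.38
position: [0.4383, 0.4141, 0.2297]
tcp_rot: [0.0, 0.146, 0.989, 0.0]
ft_force: [0.6, -0.4, 0.9]
gripper_width: 0.0853
finger_force: 0.0
```

```bash
cat > st.py <<'E'
from h import *
o=readout.get_obs();T=pose();print(T[:3,3],'toolY ang',np.degrees(np.arctan2(T[1,1],T[0,1])),'j7',o['joint_pos'][6],o['joint_pos'][0])
im,d,P,T,i=snap('wrist',sys.argv[1] if len(sys.argv)>1 else None)
Z=P[...,2]
yy,xx=np.mgrid[:384,:512]
for nm,a,b in(('card',.104,.120),('tinlid',.083,.096)):
    for c in comps((Z>a)&(Z<b)&(yy<330),P,80): print(nm,c)
E
python3 st.py
```

```text
[0.4383 0.4141 0.2297] toolY ang 73.24936221864512 j7 0.5380021191448537 -1.1609142989932904
card (array([120.,  56.]), np.int64(1373), array([0.2924, 0.3358, 0.112 ]), array([293.5, 334.1]), array([12.9, 59.9]), 70.1)
card (array([258., 183.]), np.int64(761), array([0.431 , 0.4145, 0.112 ]), array([433.4, 413.7]), array([11.6, 60.1]), 73.5)
card (array([137., 173.]), np.int64(833), array([0.3886, 0.3083, 0.112 ]), array([389.1, 306.2]), array([12.1, 60.7]), 4.4)
tinlid (array([424.,  39.]), np.int64(11910), array([0.3527, 0.5881, 0.088 ]), array([338.4, 601. ]), array([101.9, 128. ]), 11.5)
tinlid (array([136.,  60.]), np.int64(411), array([0.2944, 0.3398, 0.0919]), array([296.7, 341.8]), array([ 8.2, 59.2]), 68.9)
tinlid (array([164., 156.]), np.int64(102), array([0.3816, 0.3346, 0.0927]), array([382.5, 329.7]), array([22.2,  8.5]), 48.2)
tinlid (array([243., 303.]), np.int64(1589), array([0.5761, 0.3514, 0.0898]), array([578.9, 350.8]), array([55.7, 58.1]), 72.4)
```

Call:
{"op": "servo_tool", "data": {"deltas": [[60,3,-1,20,0],[60,3,-1,75,0],[60,3,-1,125,0],[60,3,-1,155,0],[60,3,-1,161,0],[0,3,-1,161,0],[0,3,-1,161,0],[0,3,-1,161,0]]}}

```text
time_s: 11.42
position: [0.4346, 0.4153, 0.0697]
tcp_rot: [0.001, 0.145, 0.989, 0.001]
ft_force: [-0.0, -1.8, 8.2]
gripper_width: 0.0116
finger_force: 43.2
```

Call:
{"op": "servo_tool", "data": {"deltas": [[0,0,0,0,0],[0,0,0,-5,0],[0,0,0,-50,0],[0,0,0,-100,0],[0,0,0,-130,0],[0,0,0,-130,0]]}}

```text
time_s: 12.18
position: [0.4345, 0.4158, 0.201]
tcp_rot: [0.001, 0.145, 0.989, 0.002]
ft_force: [-0.1, -0.3, -3.9]
gripper_width: 0.0117
finger_force: 41.8
```

```bash
python3 st.py wc.png; python3 -c "
from h import *
o=readout.get_obs();print(o['gripper_width'],o['finger_force'])"
```

```text
[0.4345 0.4158 0.201 ] toolY ang 73.35803727394466 j7 0.5472012771322049 -1.163799270687447
card (array([101.,  56.]), np.int64(1789), array([0.2925, 0.336 , 0.1119]), array([293.5, 334.4]), array([12.7, 59.8]), 70.4)
card (array([123., 185.]), np.int64(1021), array([0.3885, 0.3089, 0.1121]), array([389.2, 306.3]), array([12.1, 60.6]), 4.3)
tinlid (array([432.,  42.]), np.int64(12390), array([0.3537, 0.5823, 0.088 ]), array([342.6, 591.9]), array([ 97.7, 108.9]), 11.1)
tinlid (array([121.,  61.]), np.int64(576), array([0.2944, 0.3398, 0.0918]), array([296.3, 341.9]), array([ 7.5, 58.8]), 70.4)
tinlid (array([138., 171.]), np.int64(227), array([0.3824, 0.324 , 0.0926]), array([381.7, 308.9]), array([57.3, 15.2]), 82.0)
0.011618086247734322 41.79812014102936
```

Call:
{"op": "servo_tool", "data": {"deltas": [[0,-5,-12,-30,0],[0,-28,-60,-30,0],[0,-54,-115,-30,0],[0,-80,-170,-30,0],[0,-106,-225,-30,0],[0,-132,-280,-30,0],[0,-158,-335,-30,0],[0,-180,-383,-30,0]]}}

```text
time_s: 13.22
position: [0.4958, -0.0059, 0.2274]
tcp_rot: [-0.001, 0.145, 0.989, -0.0]
ft_force: [0.9, 1.2, -1.6]
gripper_width: 0.0118
finger_force: 41.7
```

Call:
{"op": "servo_tool", "data": {"deltas": [[0,-25,-55,0,0],[0,-45,-95,0,4],[0,-47,-100,0,4],[0,-47,-100,0,4],[0,-47,-100,0,4]]}}

```text
time_s: 13.85
position: [0.5127, -0.1116, 0.2278]
tcp_rot: [-0.001, 0.178, 0.984, 0.0]
ft_force: [-0.1, -0.3, -2.5]
gripper_width: 0.0114
finger_force: 41.7
```

Run:
```python
from h import *
T=pose();print(T,np.degrees(np.arctan2(T[1,1],T[0,1])),readout.get_obs()['gripper_width'])
im,d,P,T,i=snap('wrist','w3.png'); Z=P[...,2]
h=cv2.cvtColor(im,cv2.COLOR_RGB2HSV)
for c in comps((h[...,0]>100)&(h[...,0]<125)&(h[...,1]>90)&(abs(Z-.036)<.008),P,150): print('navy',c)
for c in comps((Z>.131)&(Z<.143)&(P[...,0]<.62),P,80): print('handle',c)
```

```text
[[-0.9364  0.3508 -0.001   0.5127]
 [ 0.3508  0.9364  0.0003 -0.1116]
 [ 0.001  -0.0001 -1.      0.2278]
 [ 0.      0.      0.      1.    ]] 69.4631338463055 0.011434733720265648
navy (array([309.,  88.]), np.int64(3476), array([ 0.4425, -0.0275,  0.0371]), array([443.5, -28.5]), array([52. , 76.2]), 9.7)
navy (array([405.,  86.]), np.int64(3542), array([0.4777, 0.0717, 0.037 ]), array([478.7,  71.9]), array([77.2, 52.9]), 41.8)
navy (array([259., 153.]), np.int64(1336), array([ 0.4913, -0.1043,  0.0372]), array([ 491.7, -103.8]), array([51.8, 36.1]), 68.9)
handle (array([384., 198.]), np.int64(1838), array([ 0.5494, -0.0097,  0.1365]), array([550.7, -10.9]), array([16. , 89.4]), 9.6)
handle (array([ 53., 289.]), np.int64(735), array([ 0.5279, -0.3338,  0.1374]), array([ 526.5, -337.8]), array([125.9,  22.8]), 84.7)
```

View pics/w3.png

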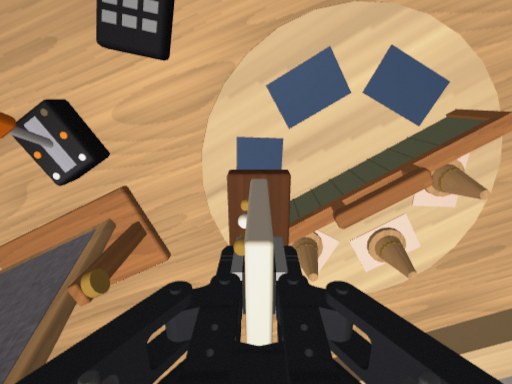

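The stand hangs upright over pad3 (navy patch around (259,153)) with its earrings outward, to the left. Placing it.

Call:
{"op": "servo_tool", "data": {"deltas": [[0,1,0,50,0],[0,1,0,95,0],[0,1,0,117,0],[0,1,0,121,0],[0,1,0,121,0],[50,1,0,121,0],[50,1,0,121,0],[50,1,0,121,0]]}}

```text
time_s: 14.9
position: [0.5123, -0.1125, 0.1078]
tcp_rot: [0.0, 0.179, 0.984, 0.0]
ft_force: [0.5, -0.2, 0.5]
gripper_width: 0.0427
finger_force: 0.0
```

Call:
{"op": "servo_tool", "data": {"deltas": [[50,0,0,-30,0],[50,0,0,-80,0],[60,5,10,-130,0],[60,40,53,-130,10],[60,80,106,-130,20],[60,115,153,-130,30],[60,152,202,-130,40],[60,188,250,-130,50]]}}

```text
time_s: 15.9
position: [0.4433, 0.1271, 0.2377]
tcp_rot: [-0.0, 0.514, 0.858, 0.0]
ft_force: [0.6, -0.3, -0.6]
gripper_width: 0.0511
finger_force: 0.0
```

Run:
```python
from h import *
T=pose();print(T,np.degrees(np.arctan2(T[1,1],T[0,1])),readout.get_obs()['gripper_width'],readout.get_obs()['joint_pos'])
print(go(.39,.3065,.23))
```

```text
[[-0.4709  0.8822  0.0004  0.4433]
 [ 0.8822  0.4709  0.0009  0.1271]
 [ 0.0006  0.0007 -1.      0.2377]
 [ 0.      0.      0.      1.    ]] 28.09425978910494 0.05107646760212809 [-1.0121  0.0522  0.6252  2.0874 -0.0368  1.0115  0.1224]
[183.3244  37.4403   7.808 ]
```

Call:
{"op": "servo_tool", "data": {"deltas": [[60,40,8,0,8],[60,95,20,0,16],[60,145,30,0,24],[60,183,37,5,24],[60,183,37,8,24],[60,183,37,8,24],[60,183,37,8,24]]}}

```text
time_s: 16.77
position: [0.3899, 0.3034, 0.2295]
tcp_rot: [-0.0, 0.68, 0.733, 0.0]
ft_force: [0.2, -1.2, -0.4]
gripper_width: 0.0514
finger_force: 0.0
```

```bash
python3 st.py; python3 -c "
from h import *
im,d,P,T,i=snap('top','t2.png')
np.savez('top2',im=im,P=P)
Z=P[...,2]
for c in comps((Z>.1)&(Z<.12)&(np.arange(384)[:,None]>100)&(np.arange(512)<205),P,30): print(c)
"
```

```text
[0.3899 0.3034 0.2295] toolY ang 4.29727626769083 j7 -0.6342587354047153 -1.2360195636099114
card (array([159., 147.]), np.int64(964), array([0.294 , 0.3353, 0.112 ]), array([293.8, 334.3]), array([12.5, 59.8]), 70.5)
card (array([260., 183.]), np.int64(727), array([0.3892, 0.3085, 0.1121]), array([389.2, 307. ]), array([10.9, 59.2]), 4.6)
tinlid (array([453., 148.]), np.int64(2767), array([0.5774, 0.352 , 0.0899]), array([579.1, 350.9]), array([57.3, 56.8]), 48.7)
tinlid (array([170., 140.]), np.int64(245), array([0.2976, 0.3395, 0.0926]), array([297.5, 341. ]), array([13. , 59.4]), 62.0)
tinlid (array([489., 202.]), np.int64(2107), array([0.6322, 0.2985, 0.0898]), array([632.3, 296.1]), array([47.4, 58. ]), 20.5)
tinlid (array([141., 279.]), np.int64(312), array([0.261 , 0.175 , 0.0896]), array([255.4, 171.6]), array([54.2, 15.5]), 9.9)
(array([184., 243.]), np.int64(60), array([0.3932, 0.2962, 0.1126]), array([393.3, 297.1]), array([38.7, 11.6]), 89.9)
```

Call:
{"op": "servo_tool", "data": {"deltas": [[60,4,0,40,0],[60,4,0,95,0],[60,4,0,140,0],[60,4,0,160,0],[60,4,0,160,0],[0,4,0,160,0],[0,4,0,160,0],[0,4,0,160,0]]}}

```text
time_s: 17.88
position: [0.3895, 0.3088, 0.0702]
tcp_rot: [-0.0, 0.68, 0.734, 0.001]
ft_force: [0.5, -0.6, 6.7]
gripper_width: 0.0115
finger_force: 45.3
```

Call:
{"op": "servo_tool", "data": {"deltas": [[0,0,0,0,0],[0,0,0,-40,0],[0,0,0,-95,0],[0,-30,3,-120,0],[0,-85,8,-120,0],[0,-140,13,-120,-6],[0,-195,18,-120,-6],[0,-250,22,-120,-6]]}}

```text
time_s: 18.88
position: [0.4301, 0.0591, 0.1896]
tcp_rot: [-0.0, 0.64, 0.768, 0.001]
ft_force: [2.0, 0.9, -2.3]
gripper_width: 0.0114
finger_force: 44.0
```

Call:
{"op": "servo_tool", "data": {"deltas": [[0,-55,0,0,0],[0,-85,-1,0,0],[0,-85,-1,0,0],[0,-85,-1,0,0]]}}

```text
time_s: 19.38
position: [0.4443, -0.0225, 0.1893]
tcp_rot: [-0.0, 0.64, 0.768, 0.0]
ft_force: [0.9, -0.5, -2.3]
gripper_width: 0.0111
finger_force: 44.0
```

Run:
```python
from h import *
T=pose();print(T[:3,3],np.degrees(np.arctan2(T[1,1],T[0,1])),readout.get_obs()['gripper_width'],readout.get_obs()['joint_pos'])
im,d,P,T,i=snap('wrist','w4.png'); Z=P[...,2]
h=cv2.cvtColor(im,cv2.COLOR_RGB2HSV)
for c in comps((h[...,0]>100)&(h[...,0]<125)&(h[...,1]>90)&(abs(Z-.036)<.008),P,150): print('navy',c)
for c in comps((Z>.131)&(Z<.165),P,80): print('hi',c)
print(go(.4445,-.028,.107))
```

```text
[ 0.4443 -0.0225  0.1893] 10.393846782011462 0.01113722698282494 [-0.8015  0.0998  0.7657  2.1781 -0.0893  0.8938  0.1993]
navy (array([314.,  92.]), np.int64(4418), array([0.4798, 0.0732, 0.0371]), array([479.5,  72.1]), array([76.4, 52.2]), 41.5)
navy (array([260., 158.]), np.int64(993), array([ 0.439 , -0.0011,  0.0373]), array([439.1,  -1.2]), array([52. , 20.7]), 10.2)
navy (array([322., 263.]), np.int64(607), array([ 0.5357, -0.11  ,  0.0372]), array([ 527.9, -115.4]), array([45.2, 40.5]), 66.1)
hi (array([404., 217.]), np.int64(2509), array([ 0.549 , -0.0049,  0.1366]), array([551.1,  -9.5]), array([16.2, 89.2]), 9.6)
hi (array([259., 200.]), np.int64(2809), array([ 0.4401, -0.0088,  0.1354]), array([441.9, -20.5]), array([46.1, 57.5]), 10.3)
[-5.8694 -0.8065 82.2509]
```

View pics/w4.png

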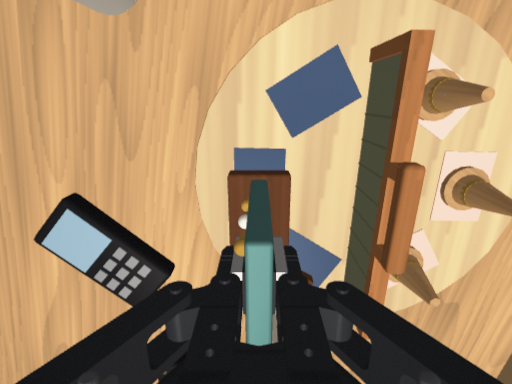

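Run:
```python
from h import *
im,d,P,T,i=snap('top'); t2=np.load('top2.npz')
a=np.hstack([cv2.resize(x[150:270,220:360],None,fx=2.8,fy=2.8,interpolation=cv2.INTER_CUBIC) for x in (t2['im'],im)])
cv2.imwrite('pics/c3.png',cv2.cvtColor(a,cv2.COLOR_RGB2BGR)); print(a.shape)
for Pp in (t2['P'],P):
    Z=Pp[...,2]
    m=(Z>.14)&(Z<.156)&(Pp[...,0]>.4)&(Pp[...,0]<.6)&(Pp[...,1]<-.05)&(Pp[...,1]>-.2)
    for c in comps(m,Pp,15): print(c)
```

```text
(336, 784, 3)
(array([334., 208.]), np.int64(93), array([ 0.49  , -0.137 ,  0.1479]), array([ 491. , -138.2]), array([12.6, 59.5]), 69.4)
```

View pics/c3.png

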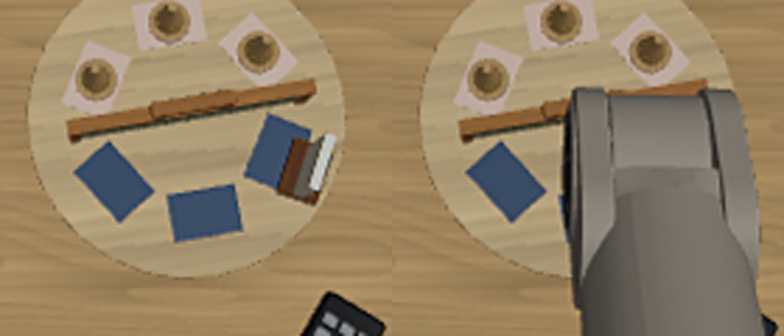

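The cream stand was knocked after I placed it: it now sits off its pad at about (0.490,-0.139) (right edge of the left half, around (320,165)). I'll set the teal stand down on pad2 first, then mend the cream one.

Call:
{"op": "servo_tool", "data": {"deltas": [[0,-6,-1,40,0],[0,-6,-1,75,0],[0,-6,-1,82,0],[0,-6,-1,82,0],[50,-6,-1,82,0],[50,-6,-1,82,0],[50,-6,-1,82,0]]}}

```text
time_s: 20.35
position: [0.4448, -0.0289, 0.1077]
tcp_rot: [0.0, 0.64, 0.768, 0.0]
ft_force: [0.8, 0.5, 1.0]
gripper_width: 0.0422
finger_force: 0.0
```

Call:
{"op": "servo_tool", "data": {"deltas": [[50,0,0,-50,0],[50,0,0,-100,0],[60,-10,4,-140,-10],[60,-60,20,-140,-20],[60,-100,25,-140,-30],[60,-100,25,-140,-40],[60,-100,25,-140,-50],[60,-100,25,-140,-59]]}}

```text
time_s: 21.35
position: [0.4871, -0.1233, 0.2473]
tcp_rot: [-0.0, 0.192, 0.981, -0.0]
ft_force: [0.3, 0.2, 0.4]
gripper_width: 0.0513
finger_force: 0.0
```

```bash
cat > s5.py <<'E'
from h import *
T=pose();o=readout.get_obs();print(T[:3,3],np.degrees(np.arctan2(T[1,1],T[0,1])),o['gripper_width'],o['joint_pos'],o['time_s'])
im,d,P,T,i=snap('wrist','w5.png' if len(sys.argv)<2 else sys.argv[1]); Z=P[...,2];yy,xx=np.mgrid[:384,:512]
for c in comps((Z>.131)&(Z<.155)&(P[...,1]>-.25)&(P[...,0]<.7)&(yy<330),P,80): print('hi',c)
E
python3 s5.py
```

```text
[ 0.4871 -0.1233  0.2473] 67.80952686772434 0.05126831049475742 [-0.6039  0.1484  0.8112  2.0013 -0.1244  1.0415  1.4484] 21.35
hi (array([342., 107.]), np.int64(1380), array([ 0.4413, -0.0316,  0.1477]), array([440.3, -32.2]), array([17.4, 59.9]), 10.5)
hi (array([243., 200.]), np.int64(925), array([ 0.4845, -0.1391,  0.1478]), array([ 486.8, -142.6]), array([17.2, 60. ]), 70.5)
hi (array([394., 207.]), np.int64(1568), array([ 0.5492, -0.0098,  0.1364]), array([550.7, -10.6]), array([16.1, 89.9]), 9.4)
```

Call:
{"op": "servo_tool", "data": {"deltas": [[60,-7,-14,40,0],[60,-7,-14,95,0],[60,-7,-14,130,0],[60,-7,-14,141,0],[0,-7,-14,141,0],[0,-7,-14,141,0],[0,-7,-14,141,0],[0,-7,-14,141,0]]}}

```text
time_s: 22.4
position: [0.4893, -0.1386, 0.1076]
tcp_rot: [0.001, 0.195, 0.981, 0.0]
ft_force: [-1.9, 0.0, 8.3]
gripper_width: 0.0118
finger_force: 43.8
```

Call:
{"op": "servo_tool", "data": {"deltas": [[0,0,0,-15,0],[0,-6,17,-20,0],[0,-11,34,-20,0],[0,-11,34,-20,0],[0,-11,34,0,0],[0,-11,34,1,0],[0,-11,34,1,0]]}}

```text
time_s: 23.28
position: [0.5115, -0.1114, 0.1051]
tcp_rot: [-0.0, 0.195, 0.981, -0.0]
ft_force: [-0.9, 0.2, -0.1]
gripper_width: 0.0115
finger_force: 42.5
```

Call:
{"op": "servo_tool", "data": {"deltas": [[50,0,0,0,0],[50,0,0,0,0],[50,0,0,-50,0],[50,0,0,-100,0],[50,0,0,-160,0],[50,0,0,-160,0]]}}

```text
time_s: 24.02
position: [0.5133, -0.1119, 0.269]
tcp_rot: [0.003, 0.195, 0.981, 0.001]
ft_force: [0.5, 0.2, -0.4]
gripper_width: 0.0426
finger_force: 0.0
```

```bash
python3 s5.py w6.png
```

```text
[ 0.5133 -0.1119  0.269 ] 67.49218381266557 0.042582687010952955 [-0.6514  0.1765  0.853   1.9343 -0.1527  1.0895  1.4421] 24.025
hi (array([314.,  82.]), np.int64(1139), array([ 0.442 , -0.0315,  0.1478]), array([440.1, -32. ]), array([17.5, 60.1]), 10.4)
hi (array([257., 182.]), np.int64(785), array([ 0.5064, -0.112 ,  0.1479]), array([ 508.6, -114.7]), array([16.7, 59.1]), 66.7)
hi (array([367., 179.]), np.int64(1401), array([ 0.5495, -0.0098,  0.1364]), array([550.7, -10.8]), array([16.1, 89.4]), 9.4)
```

View pics/w6.png

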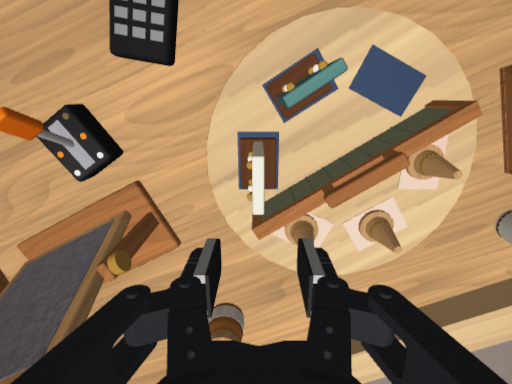

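Picture: cream stand centred on pad3 at (258,170), teal on pad2 at (305,85), earrings outward on both, third pad (387,80) empty. Now over to the handle.

Call:
{"op": "servo_tool", "data": {"deltas": [[60,1,30,0,10],[60,2,70,20,20],[60,4,109,50,30],[60,4,109,60,40],[60,4,109,60,50],[60,4,109,60,58],[60,4,109,60,58],[60,4,109,60,58]], "force": 60}}

```text
time_s: 25.08
position: [0.5491, -0.0092, 0.2047]
tcp_rot: [-0.0, 0.645, 0.764, -0.001]
ft_force: [0.1, -0.3, -0.6]
gripper_width: 0.0513
finger_force: 0.0
```

```bash
python3 s5.py w7.png; python3 -c "
from h import *
print(go(.5515,-.010,.117))"
```

```text
[ 0.5491 -0.0092  0.2047] 9.682713638832263 0.05125004531387891 [-0.875   0.3765  0.9784  1.9559 -0.37    1.0018  0.4446] 25.075
hi (array([264., 203.]), np.int64(2063), array([ 0.5511, -0.0048,  0.1369]), array([551.9,  -9.2]), array([15.6, 88.7]), 9.5)
hi (array([124., 211.]), np.int64(1868), array([ 0.4453, -0.0272,  0.1476]), array([443.3, -30.6]), array([12.8, 59.5]), 10.2)
hi (array([216., 315.]), np.int64(665), array([ 0.5265, -0.1144,  0.146 ]), array([ 526. , -117.1]), array([12.3, 27.2]), 69.0)
[-1.1481  2.1671 87.8777]
```

Call:
{"op": "servo_tool", "data": {"deltas": [[60,-1,2,45,0],[60,-1,2,80,0],[60,-1,2,87,0],[60,-1,2,87,0],[0,-1,2,87,0],[0,-1,2,87,0],[0,-1,2,87,0],[0,-1,2,87,0]], "force": 60}}

```text
time_s: 26.12
position: [0.5538, -0.0094, 0.1197]
tcp_rot: [0.001, 0.646, 0.763, 0.002]
ft_force: [8.0, 0.9, 2.9]
gripper_width: 0.0143
finger_force: 61.1
```

Call:
{"op": "servo_tool", "data": {"deltas": [[0,0,0,0,4],[0,0,0,0,10],[0,0,0,0,18],[0,0,0,0,26],[0,0,0,0,34],[0,0,0,0,42],[0,0,0,0,50],[0,0,0,0,58]]}}

```text
time_s: 27.12
position: [0.5543, -0.0094, 0.1198]
tcp_rot: [0.001, 0.936, 0.353, 0.002]
ft_force: [13.0, -1.8, -4.5]
gripper_width: 0.0149
finger_force: 60.2
```

Call:
{"op": "servo_tool", "data": {"deltas": [[0,0,0,0,8],[0,0,0,0,16],[0,0,0,0,24],[0,0,0,0,32],[0,0,0,0,40],[0,0,0,0,48],[0,0,0,0,56],[0,0,0,0,64]]}}

```text
time_s: 28.12
position: [0.5545, -0.01, 0.1197]
tcp_rot: [0.0, 0.98, -0.197, 0.003]
ft_force: [14.3, -5.3, -3.1]
gripper_width: 0.0146
finger_force: 60.5
```

```bash
python3 -c "
from h import *
o=readout.get_obs();T=pose();print(o['joint_pos'],T[:3,3],np.degrees(np.arctan2(T[1,1],T[0,1])),o['ft_force'],o['torque'])"
```

```text
[-0.987   0.8237  1.3249  2.0272 -0.9327  1.0882 -1.1831] [ 0.5545 -0.01    0.1197] -112.67926473821235 [14.2698 -5.3491 -3.113 ] [-0.9456 -3.0103  0.2912]
```

J3 and J5 are close to their limits, so I'll go back to the quarter stop, let go and re-grip from the other side.

Call:
{"op": "servo_tool", "data": {"deltas": [[0,0,0,0,-8],[0,0,0,0,-16],[0,0,0,0,-24],[0,0,0,0,-32],[0,0,0,0,-32],[60,0,0,0,-32],[60,0,0,0,-32],[60,0,0,0,-32]]}}

```text
time_s: 29.12
position: [0.5515, -0.0096, 0.1183]
tcp_rot: [-0.0, 0.997, 0.083, -0.0]
ft_force: [0.8, -0.0, -0.5]
gripper_width: 0.0515
finger_force: 0.0
```

Call:
{"op": "servo_tool", "data": {"deltas": [[60,0,0,-40,0],[60,0,0,-90,-10],[60,0,0,-100,-20],[60,0,0,-100,-30],[60,0,0,-100,-40],[60,0,0,-100,-50],[60,0,0,-100,-60],[60,0,0,-100,-70]]}}

```text
time_s: 30.12
position: [0.5514, -0.0098, 0.2183]
tcp_rot: [-0.0, 0.767, 0.642, -0.0]
ft_force: [0.1, 0.1, -0.4]
gripper_width: 0.0513
finger_force: 0.0
```

```bash
cat > j.py <<'E'
from h import *
o=readout.get_obs();T=pose();print(o['joint_pos'],T[:3,3],np.degrees(np.arctan2(T[1,1],T[0,1])),o['ft_force'],o['torque'],o['gripper_width'],o['time_s'])
E
python3 j.py
```

```text
[-0.9239  0.3896  1.0538  1.9392 -0.3936  1.0379  0.1261] [ 0.5514 -0.0098  0.2183] -10.174278142827166 [ 0.1021  0.1397 -0.411 ] [-0.0833  0.0056 -0.0915] 0.05125544728960485 30.125
```

Call:
{"op": "servo_tool", "data": {"deltas": [[60,0,0,0,-10],[60,0,0,0,-20],[60,0,0,0,-30],[60,0,0,0,-40],[60,0,0,0,-50],[60,0,0,0,-60],[60,0,0,0,-70],[60,0,0,0,-80]]}}

```text
time_s: 31.12
position: [0.5514, -0.0099, 0.2182]
tcp_rot: [-0.0, 0.175, 0.985, -0.0]
ft_force: [-0.9, -0.3, -0.2]
gripper_width: 0.051
finger_force: 0.0
```

Call:
{"op": "servo_tool", "data": {"deltas": [[60,0,0,0,-10],[60,0,0,0,-20],[60,0,0,0,-30],[60,0,0,0,-30],[60,0,0,0,-30]]}}

```text
time_s: 31.75
position: [0.5515, -0.0099, 0.2182]
tcp_rot: [-0.0, -0.081, 0.997, 0.0]
ft_force: [-0.4, 0.2, -0.3]
gripper_width: 0.0511
finger_force: 0.0
```

```bash
python3 j.py; python3 s5.py w8.png
```

```text
[-0.6012  0.2682  0.6028  1.9254 -0.1794  1.0014  1.8146] [ 0.5515 -0.0099  0.2182] 99.25023776548502 [-0.4182  0.2052 -0.3204] [-0.0145  0.0638 -0.0086] 0.05108310209519223 31.75
[ 0.5515 -0.0099  0.2182] 99.25023776548502 0.05108310209519223 [-0.6012  0.2682  0.6028  1.9254 -0.1794  1.0014  1.8146] 31.75
hi (array([340.,  85.]), np.int64(1846), array([0.4508, 0.0315, 0.1478]), array([448.4,  34.5]), array([59.9, 17.3]), 66.0)
hi (array([258., 198.]), np.int64(1861), array([ 0.5463, -0.0113,  0.1367]), array([551.1, -10.9]), array([89. , 15.6]), 9.8)
hi (array([392., 204.]), np.int64(1660), array([0.531 , 0.0957, 0.1472]), array([533.5,  98.5]), array([59.9, 12.9]), 9.5)
```

View pics/w8.png

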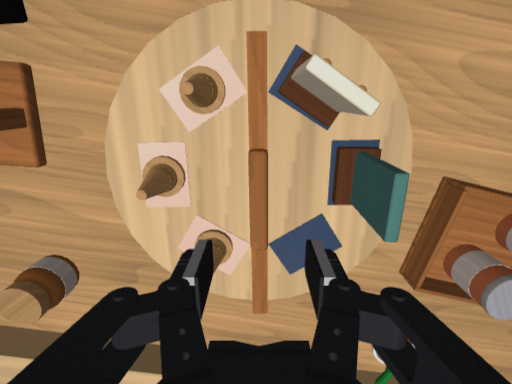

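Display sits at the quarter stop with both stands in place, handle at (258,198). Gripping for the second quarter.

Call:
{"op": "servo_tool", "data": {"deltas": [[60,-2,0,45,0],[60,-2,0,90,0],[60,-2,0,100,0],[60,-2,0,100,0],[0,-2,0,100,0],[0,-2,0,100,0],[0,-2,0,100,0],[0,-2,0,100,0]]}}

```text
time_s: 32.8
position: [0.5544, -0.0098, 0.1197]
tcp_rot: [0.001, -0.083, 0.997, 0.0]
ft_force: [-3.0, -1.7, 10.8]
gripper_width: 0.0147
finger_force: 59.1
```

Call:
{"op": "servo_tool", "data": {"deltas": [[0,0,0,0,4],[0,0,0,0,12],[0,0,0,0,20],[0,0,0,0,28],[0,0,0,0,36],[0,0,0,0,44],[0,0,0,0,52],[0,0,0,0,60]]}}

```text
time_s: 33.8
position: [0.5543, -0.0101, 0.1197]
tcp_rot: [0.001, 0.429, 0.903, 0.001]
ft_force: [-3.1, -3.6, 12.0]
gripper_width: 0.0144
finger_force: 59.3
```

Call:
{"op": "servo_tool", "data": {"deltas": [[0,0,0,0,8],[0,0,0,0,16],[0,0,0,0,24],[0,0,0,0,29],[0,0,0,0,29],[60,0,0,0,29],[60,0,0,0,29],[60,0,0,0,29]]}}

```text
time_s: 34.8
position: [0.5536, -0.0093, 0.1184]
tcp_rot: [-0.0, 0.639, 0.769, 0.0]
ft_force: [0.3, 0.7, 0.2]
gripper_width: 0.0509
finger_force: 0.0
```

Call:
{"op": "servo_tool", "data": {"deltas": [[60,0,0,-40,0],[60,0,0,-100,0],[60,0,0,-150,0],[60,0,0,-150,0]]}}

```text
time_s: 35.3
position: [0.5551, -0.0096, 0.2713]
tcp_rot: [0.001, 0.639, 0.769, 0.002]
ft_force: [-0.4, 0.4, -0.8]
gripper_width: 0.0512
finger_force: 0.0
```

```bash
python3 j.py; python3 s5.py w9.png
python3 - <<'E'
from h import *
for n in ('side','top'):
    im,d,P,T,i=snap(n); np.savez(n+'9',im=im,P=P)
    q=P.reshape(-1,3); ok=(q[:,0]>.46)&(q[:,0]<.66)&(q[:,1]>-.49)&(q[:,1]<-.29)&(q[:,2]>.155)
    q=q[ok]; print(n,len(q),np.linalg.lstsq(np.c_[q[:,1:],np.ones(len(q))],q[:,0],rcond=None)[0],q.min(0),q.max(0))
    h=q[q[:,2]>.247]; print(' top',len(h),h.mean(0), cv2.minAreaRect((h[:,:2]*1000).astype(np.float32)) if len(h)>4 else '')
    Z=P[...,2];m=(Z>.14)&(Z<.156)&(P[...,0]>.5)&(P[...,0]<.72)&(P[...,1]<.15)&(P[...,1]>-.2)
    for c in comps(m,P,20): print(' card',c)
    hs=cv2.cvtColor(im,cv2.COLOR_RGB2HSV)
    m=(hs[...,0]>5)&(hs[...,0]<18)&(hs[...,1]>170)&(Z>.05)&(Z<.13)&(P[...,1]<-.25)&(P[...,0]<.5)
    for c in comps(m,P,10): print(' lever',c, np.nanmax(P[m],0),np.nanmin(P[m],0))
E
```

```text
[-1.0088  0.3547  1.1597  1.8762 -0.3607  1.1399  0.4652] [ 0.5551 -0.0096  0.2713] 10.5114829066785 [-0.3891  0.4301 -0.8006] [ 0.0203  0.0347 -0.0155] 0.051224874325064736 35.3
[ 0.5551 -0.0096  0.2713] 10.5114829066785 0.051224874325064736 [-1.0088  0.3547  1.1597  1.8762 -0.3607  1.1399  0.4652] 35.3
hi (array([324.,  86.]), np.int64(1165), array([0.5933, 0.0912, 0.1477]), array([596.1,  93.6]), array([17.6, 60. ]), 66.6)
hi (array([257., 179.]), np.int64(1318), array([ 0.551 , -0.006 ,  0.1368]), array([551.2,  -9.5]), array([15.7, 88.9]), 10.9)
hi (array([367., 185.]), np.int64(1048), array([0.6582, 0.0107, 0.1474]), array([660.6,   8.8]), array([12.4, 59.5]), 9.2)
side 320 [-0.1102  0.2104  0.4799] [ 0.5296 -0.4836  0.1553] [ 0.585  -0.2902  0.2553]
 top 63 [ 0.5726 -0.3879  0.2506] ((573.3904418945312, -390.3463134765625), (14.920947074890137, 180.27102661132812), 3.9356749057769775)
 card (array([216., 190.]), np.int64(43), array([0.6654, 0.013 , 0.1464]), array([665.4,  10.9]), array([11.8, 64.8]), 10.7)
 card (array([242., 198.]), np.int64(66), array([0.5992, 0.0951, 0.145
[... 624 characters left out ...]
438), 4.62675666809082)
 card (array([253., 171.]), np.int64(90), array([0.5968, 0.093 , 0.1478]), array([597.7,  93. ]), array([12.2, 59.4]), 66.2)
 lever (array([484., 210.]), np.int64(21), array([ 0.4917, -0.617 ,  0.0588]), array([ 492. , -616.1]), array([55.9,  1.1]), 84.0) [ 0.4995 -0.318   0.1147] [-0.012  -0.6936  0.0501]
 lever (array([399., 252.]), np.int64(98), array([ 0.3647, -0.3311,  0.1005]), array([ 363.8, -332.1]), array([29.9, 25.4]), 14.8) [ 0.4995 -0.318   0.1147] [-0.012  -0.6936  0.0501]
 lever (array([483., 365.]), np.int64(325), array([ 0.0456, -0.556 ,  0.0747]), array([  42.3, -575.3]), array([ 33.8, 138.5]), 35.9) [ 0.4995 -0.318   0.1147] [-0.012  -0.6936  0.0501]
```

Display done. Now to the mirror, fingers set to straddle its top edge.

Call:
{"op": "servo_tool", "data": {"deltas": [[50,-30,-4,-35,0],[50,-85,-12,-35,0],[50,-140,-20,-35,6],[50,-195,-28,-35,6],[50,-250,-36,-35,6],[50,-305,-44,-35,6],[50,-350,-50,-35,6],[50,-378,-54,-35,6]]}}

```text
time_s: 36.45
position: [0.5681, -0.3935, 0.3012]
tcp_rot: [-0.001, 0.68, 0.733, -0.001]
ft_force: [0.6, 1.1, -0.8]
gripper_width: 0.0428
finger_force: 0.0
```

Call:
{"op": "servo_tool", "data": {"deltas": [[50,0,0,0,0],[50,0,0,0,0]]}}

```text
time_s: 36.7
position: [0.5692, -0.3905, 0.3019]
tcp_rot: [-0.001, 0.679, 0.734, -0.0]
ft_force: [0.7, 0.4, -0.4]
gripper_width: 0.0424
finger_force: 0.0
```

```bash
python3 j.py
python3 - <<'E'
from h import *
print(go(.571,-.3915,.222))
im,d,P,T,i=snap('wrist','w10.png')
q=P.reshape(-1,3);h=q[(q[:,2]>.245)&(q[:,2]<.27)&(q[:,0]<.62)&(q[:,0]>.5)]
print(len(h),h.mean(0),cv2.minAreaRect((h[:,:2]*1000).astype(np.float32)))
E
```

```text
[-0.1382  0.5824  1.0142  1.5201 -0.5021  1.3224  1.0059] [ 0.5692 -0.3905  0.3019] 4.48646659503195 [ 0.744   0.3615 -0.3983] [-0.0166 -0.0068  0.0005] 0.04241738174604477 36.7
[-1.2876  1.8719 79.8848]
4633 [ 0.5674 -0.3806  0.2513] ((568.45361328125, -393.49310302734375), (15.22879409790039, 183.07911682128906), 4.839997291564941)
```

View pics/w10.png

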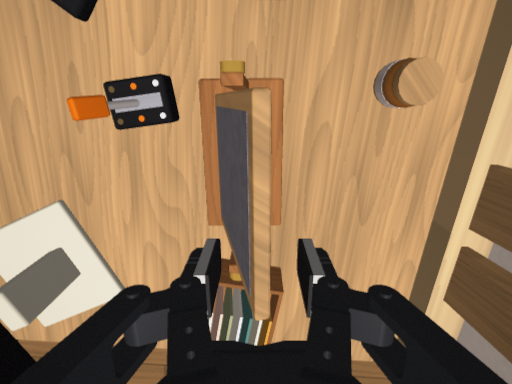

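The mirror's top edge (260,200) lies between the fingers, and it leans forward. Lowering and drawing it back towards the robot.

Call:
{"op": "servo_tool", "data": {"deltas": [[50,0,2,40,0],[50,0,2,75,0],[50,0,2,80,0],[50,0,-10,80,0],[50,0,-28,80,0],[50,0,-46,80,0],[50,0,-62,80,0],[50,0,-62,80,0]]}}

```text
time_s: 37.75
position: [0.5058, -0.3962, 0.2236]
tcp_rot: [-0.0, 0.679, 0.734, 0.0]
ft_force: [0.0, -0.2, -0.3]
gripper_width: 0.0423
finger_force: 0.0
```

Call:
{"op": "servo_tool", "data": {"deltas": [[50,0,0,0,0],[50,0,5,0,0],[50,0,5,-20,0],[50,0,5,-70,0],[50,0,5,-100,0],[50,0,5,-100,0]]}}

```text
time_s: 38.5
position: [0.5131, -0.3965, 0.3266]
tcp_rot: [0.002, 0.679, 0.734, 0.0]
ft_force: [-0.1, -0.4, 0.0]
gripper_width: 0.0425
finger_force: 0.0
```

```bash
cat > m.py <<'E'
from h import *
for n in ('wrist','side','top'):
    im,d,P,T,i=snap(n)
    q=P.reshape(-1,3); a=np.radians(4.8); M=np.array([.5459,-.3937])
    xm=(q[:,:2]-M)@[np.cos(a),np.sin(a)]; ym=(q[:,:2]-M)@[-np.sin(a),np.cos(a)]; z=q[:,2]
    k=(abs(ym)<.085)&(abs(xm)<.08)&(z>.16)&(z<.27)
    if k.sum()<30: print(n,k.sum());continue
    X,Zz=xm[k],z[k]; t=Zz>Zz.max()-.02
    print(n,k.sum(),'slope tilt',-np.arctan(np.polyfit(Zz,X,1)[0]),'zmax',Zz.max(),'topmean',X[t].mean(),Zz[t].mean(),X.min(),X.max())
    for z0 in np.arange(.16,.26,.01):
        s=(Zz>=z0)&(Zz<z0+.01)
        if s.sum()>5: print('  %.3f n%d x %.4f..%.4f med %.4f'%(z0,s.sum(),X[s].min(),X[s].max(),np.median(X[s])))
E
python3 j.py; python3 m.py
```

```text
[-0.1738  0.4899  1.0708  1.5951 -0.4414  1.3177  1.0373] [ 0.5131 -0.3965  0.3266] 4.496165022922041 [-0.0899 -0.3568  0.0281] [-0.0074  0.0052 -0.0264] 0.04251136248073216 38.5
wrist 7410 slope tilt 0.39351554653360354 zmax 0.25296355234080276 topmean -0.033938911673368384 0.24730881668853238 -0.04344919638879068 -0.0001742363084544724
  0.160 n296 x -0.0038..-0.0002 med -0.0021
  0.170 n314 x -0.0078..-0.0033 med -0.0053
  0.180 n350 x -0.0105..-0.0065 med -0.0086
  0.190 n397 x -0.0142..-0.0098 med -0.0117
  0.200 n431 x -0.0175..-0.0129 med -0.0150
  0.210 n466 x -0.0206..-0.0163 med -0.0182
  0.220 n535 x -0.0239..-0.0193 med -0.0214
  0.230 n776 x -0.0273..-0.0225 med -0.0251
  0.240 n2149 x -0.0434..-0.0264 med -0.0383
  0.250 n1696 x -0.0415..-0.0302 med -0.0343
side 450 slope tilt 0.343926018810005 zmax 0.25534890905993035 topmean -0.02810121457864786 0.24448785202358586 -0.0397951050282512 0.005190083536367064
  0.160 n36 x -0.0038..0.0052 med 0.0007
  0.170 n55 x -0.0207..0.0029 med -0.0024
  0.180 n42 x -0.0126..-0.0022 med -0.0066
  0.190 n43 x -0.0151..-0.0036 med -0.0089
  0.200 n47 x -0.0272..-0.0057 med -0.0126
  0.210 n49 x -0.0218..-0.0109 med -0.0161
  0.220 n44 x -0.0322..-0.0135 med -0.0196
  0.230 n51 x -0.0288..-0.0163 med -0.0234
  0.240 n69 x -0.0398..-0.0230 med -0.0285
  0.250 n14 x -0.0345..-0.0264 med -0.0292
top 734 slope tilt 0.39429903644865216 zmax 0.2550760229627167 topmean -0.03099361574234739 0.24792331276932575 -0.03971205497723012 0.0035295614398269223
  0.160 n35 x 0.0004..0.0035 med 0.0021
  0.170 n54 x -0.0037..0.0013 med -0.0015
  0.180 n41 x -0.0073..-0.0023 med -0.0047
  0.190 n46 x -0.0098..-0.0059 med -0.0077
  0.200 n52 x -0.0135..-0.0090 med -0.0112
  0.210 n44 x -0.0161..-0.0122 med -0.0142
  0.220 n51 x -0.0193..-0.0155 med -0.0174
  0.230 n68 x -0.0238..-0.0183 med -0.0210
  0.240 n207 x -0.0397..-0.0227 med -0.0328
  0.250 n136 x -0.0386..-0.0264 med -0.0311
```

Front-face slope in three views gives about 0.315 rad, inside the band. One small nudge to centre it, then to the dimmer.

Call:
{"op": "servo_tool", "data": {"deltas": [[50,0,0,50,0],[50,0,0,95,0],[50,0,0,103,0],[50,0,-5,103,0],[50,0,-9,103,0],[50,0,-9,103,0],[50,0,-9,103,0],[50,0,-4,103,0]]}}

```text
time_s: 39.65
position: [0.5086, -0.3958, 0.2206]
tcp_rot: [-0.0, 0.679, 0.734, 0.0]
ft_force: [-0.8, -0.6, 0.4]
gripper_width: 0.0428
finger_force: 0.0
```

Call:
{"op": "servo_tool", "data": {"deltas": [[50,0,0,-30,0],[50,0,0,-80,0],[50,0,0,-103,0],[50,0,0,-103,0],[80,30,-46,-103,-7],[100,60,-92,-103,-7],[100,79,-122,-103,-7],[100,79,-122,-103,-7]]}}

```text
time_s: 40.65
position: [0.38, -0.3245, 0.3226]
tcp_rot: [-0.001, 0.632, 0.775, 0.003]
ft_force: [-0.0, -0.8, 0.3]
gripper_width: 0.0855
finger_force: 0.0
```

```bash
python3 j.py; python3 m.py|grep -v 'n[0-9]* x'
python3 - <<'E'
from h import *
for n in ('wrist','top'):
    im,d,P,T,i=snap(n,'d_%s.png'%n); Z=P[...,2]; hs=cv2.cvtColor(im,cv2.COLOR_RGB2HSV)
    reg=(P[...,0]>.3)&(P[...,0]<.48)&(P[...,1]<-.25)&(P[...,1]>-.42)
    for c in comps(reg&(abs(Z-.04)<.006),P,60): print(n,'box',c)
    for c in comps(reg&(Z>.06)&(Z<.13),P,40): print(n,'lever',c)
print(go(.381,-.3275,.086))
E
```

```text
[-0.5954  0.0792  1.2752  1.9163 -0.0868  1.2049  0.9137] [ 0.38   -0.3245  0.3226] 11.659845737198475 [-0.0382 -0.7681  0.291 ] [ 0.0104 -0.0808 -0.0095] 0.08546168411195791 40.65
wrist 2155 slope tilt 0.21983612114530124 zmax 0.25240502255605224 topmean -0.039931547357755 0.24720323407583505 -0.04554358753233338 -0.016713208470438674
side 455 slope tilt 0.35438977718877107 zmax 0.25248188549330697 topmean -0.02940392917844013 0.24315378240374927 -0.044485729879024785 0.005168483834283051
top 812 slope tilt 0.41069968093925374 zmax 0.2549733479199934 topmean -0.03242376926301369 0.24750163863055855 -0.04127148416463812 0.003672881646145896
wrist box (array([273., 155.]), np.int64(1902), array([ 0.4015, -0.3195,  0.0402]), array([ 396.3, -326.5]), array([84. , 63.7]), 11.9)
wrist lever (array([244., 165.]), np.int64(541), array([ 0.3608, -0.3314,  0.1005]), array([ 365.2, -332.3]), array([42.5, 25.1]), 12.7)
top box (array([388., 239.]), np.int64(472), array([ 0.4069, -0.3189,  0.0399]), array([ 400.4, -323.1]), array([83.6, 65.6]), 13.7)
top lever (array([398., 252.]), np.int64(123), array([ 0.3647, -0.3293,  0.0988]), array([ 368.4, -331.1]), array([41.4, 25.2]), 11.8)
[ -0.0806   0.1858 237.2355]
```

Call:
{"op": "servo_tool", "data": {"deltas": [[100,0,0,40,0],[100,0,0,90,0],[100,0,0,130,0],[100,0,0,130,0]], "force": 30}}

```text
time_s: 41.4
position: [0.3788, -0.3271, 0.191]
tcp_rot: [-0.003, 0.634, 0.773, -0.002]
ft_force: [-0.3, 0.1, -0.3]
gripper_width: 0.0851
finger_force: 0.0
```

```bash
python3 j.py
```

```text
[-0.3229  0.3355  1.1052  2.071  -0.3632  0.9527  1.1751] [ 0.3788 -0.3271  0.191 ] 11.3386631300339 [-0.2885  0.0972 -0.339 ] [ 0.0019 -0.0093 -0.0187] 0.08505645347848015 41.4
```

Call:
{"op": "servo_tool", "data": {"deltas": [[100,0,0,40,0],[100,0,0,80,0],[100,0,0,104,0],[100,0,0,104,0],[100,-1,10,104,0],[100,-1,21,104,0],[100,-1,21,104,0]], "force": 30}}

```text
time_s: 42.28
position: [0.4033, -0.3232, 0.09]
tcp_rot: [0.001, 0.632, 0.775, 0.0]
ft_force: [0.4, 0.3, -1.5]
gripper_width: 0.0854
finger_force: 0.0
```

Call:
{"op": "servo_tool", "data": {"deltas": [[50,0,0,0,0],[30,0,0,0,0],[10,0,0,0,0],[10,0,0,0,0],[10,0,0,0,0],[10,0,0,0,0]], "force": 30}}

```text
time_s: 43.02
position: [0.4005, -0.3236, 0.0893]
tcp_rot: [-0.001, 0.633, 0.774, -0.0]
ft_force: [-6.9, 0.2, 9.4]
gripper_width: 0.014
finger_force: 29.1
```

```bash
python3 j.py
```

```text
[-0.1496  0.5094  0.8995  2.1209 -0.5761  0.7751  1.3183] [ 0.4005 -0.3236  0.0893] 11.480550675097946 [-6.8909  0.151   9.3891] [-0.1383  2.2248  0.1711] 0.013971223467235155 43.025
```

Gripped at 14 mm, so the lever is flat between the pads. Letting go, backing off, and checking everything.

Call:
{"op": "servo_tool", "data": {"deltas": [[50,0,0,0,0],[60,0,0,0,0],[60,0,0,-30,0],[60,0,0,-80,0],[60,0,0,-140,0],[60,20,-30,-180,0],[60,40,-30,-180,0],[60,40,-30,-180,0]]}}

```text
time_s: 44.02
position: [0.3651, -0.2882, 0.2694]
tcp_rot: [-0.0, 0.631, 0.776, 0.003]
ft_force: [-0.6, 0.4, -0.1]
gripper_width: 0.0511
finger_force: 0.0
```

```bash
python3 j.py; python3 m.py | grep -E 'wrist|top|side|0.170|0.220'
python3 - <<'E'
from h import *
for n in ('wrist','top','side'):
    im,d,P,T,i=snap(n,'f_%s.png'%n); Z=P[...,2]
    reg=(P[...,0]>.33)&(P[...,0]<.48)&(P[...,1]<-.25)&(P[...,1]>-.38)
    for c in comps(reg&(Z>.06)&(Z<.13),P,15): print(n,'lever',c)
    for c in comps((Z>.141)&(Z<.156)&(P[...,0]>.45)&(P[...,0]<.72)&(P[...,1]<.2)&(P[...,1]>-.2),P,20): print(n,'card',c)
    for c in comps((Z>.132)&(Z<.14)&(P[...,0]>.45)&(P[...,0]<.72)&(P[...,1]<.1)&(P[...,1]>-.1),P,60): print(n,'handle',c)
    for c in comps((Z>.084)&(Z<.096)&(P[...,0]>.5)&(P[...,0]<.72)&(P[...,1]<.45)&(P[...,1]>.2),P,60): print(n,'tin',c)
E
```

```text
[-0.7333 -0.0088  1.3059  2.0561  0.0033  1.0873  0.7762] [ 0.3651 -0.2882  0.2694] 11.749188510941458 [-0.6116  0.3908 -0.1049] [ 0.0709 -0.035  -0.0093] 0.051052215131979294 44.025
wrist 2012 slope tilt 0.25597703932281357 zmax 0.2516614259886617 topmean -0.04033915869749565 0.24521801750465708 -0.04566275960129008 -0.01652720417303101
  0.170 n227 x -0.0243..-0.0198 med -0.0221
  0.220 n169 x -0.0411..-0.0362 med -0.0388
side 458 slope tilt 0.35131359180411487 zmax 0.2526998367984582 topmean -0.029070687914445274 0.24362249182527157 -0.043880815268751 0.007142290620908256
  0.170 n49 x -0.0203..0.0020 med -0.0036
  0.220 n49 x -0.0314..-0.0139 med -0.0208
top 810 slope tilt 0.4107068760694821 zmax 0.2543606390643536 topmean -0.0323960615773788 0.24731784987199468 -0.04123953692106673 0.003216523666620602
  0.170 n50 x -0.0037..0.0007 med -0.0017
  0.220 n53 x -0.0212..-0.0167 med -0.0190
wrist lever (array([283., 211.]), np.int64(421), array([ 0.3964, -0.3202,  0.1224]), array([ 398.1, -324.9]), array([14.5, 25.1]), 11.4)
top lever (array([396., 239.]), np.int64(57), array([ 0.402
[... 802 characters left out ...]
 array([ 402.3, -324. ]), array([16.4, 36. ]), 4.5)
side card (array([216., 190.]), np.int64(45), array([0.6656, 0.0137, 0.146 ]), array([665. ,   9.2]), array([13.7, 67.8]), 8.0)
side card (array([242., 198.]), np.int64(64), array([0.5994, 0.0928, 0.1457]), array([599.4,  92.5]), array([17.3, 58.2]), 66.5)
side handle (array([244., 183.]), np.int64(62), array([ 0.5556, -0.0033,  0.1351]), array([556.5,  -7.3]), array([17.1, 90.4]), 10.0)
side tin (array([252., 253.]), np.int64(202), array([0.6425, 0.3017, 0.0888]), array([642.1, 303. ]), array([59.4, 54. ]), 61.6)
side tin (array([276., 259.]), np.int64(216), array([0.5844, 0.3544, 0.0889]), array([582.6, 351.3]), array([61.3, 55.1]), 56.5)
```

View pics/f_top.png

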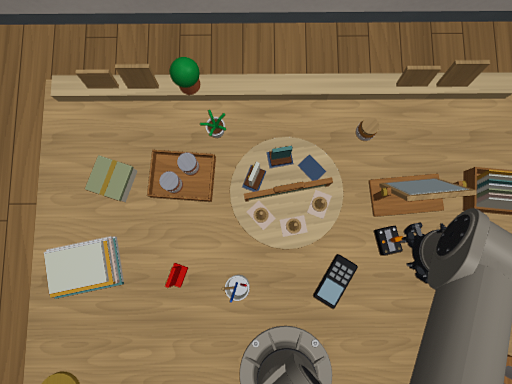

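The top view shows both stands on the navy pads at (280,157) and (255,178), on the customers' side, with earrings outward. Both tins stand in the returns tray, the mirror leans back about 0.33 rad, the lever is upright and the bystanders are where they were. Handing in.

```bash
python3 -c "
from h import *
print(workorder.close_job())"
```

```text
the job is handed in; nothing more can be done
None
```

The job is handed in at about 44 s on the robot's clock, with no verdict returned: by the last pictures, both tins are in the returns tray, the two stands present (teal and cream) are on navy pads with earrings outward, the display is turned half a turn, the mirror leans back about 19 degrees, the lever is upright and the other things look unmoved.

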